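Unstack the press plates into their terrine moulds

TASK

The washed steel press plates have been stacked to dry; put the sets together again for the next batch: take the stack apart from the top and set each plate, knob up and lying flat, in the one white mould of its own size, where it fits with a small even gap. Lower the plates gently, without dropping them, and leave the moulds, the label roll and the timer where they stand.

Things in the scene. Friction and masses are not known exactly. Their poses are not given: they have to be found in the camera images.
- press_small: Steel press plate: upside-down cup, 58 mm outside, 30 mm high, wall 7, top 6 mm thick, hollow below, with a round knob (24 mm wide, 22 mm tall, at 30 to 52 mm) on its top. About 180 g. Origin: centre of underside, z up. At the start all four are one stack, widest at the bottom, each hiding the knob below in its hollow: lift straight up by 25 mm or more.
- press_medium: Steel press plate: upside-down cup, 72 mm outside, 30 mm high, wall 7, top 6 mm thick, hollow below, with a round knob (24 mm wide, 22 mm tall, at 30 to 52 mm) on its top. About 240 g. Origin: centre of underside, z up. At the start all four are one stack, widest at the bottom, each hiding the knob below in its hollow: lift straight up by 25 mm or more.
- press_large: Steel press plate: upside-down cup, 86 mm outside, 30 mm high, wall 7, top 6 mm thick, hollow below, with a round knob (24 mm wide, 22 mm tall, at 30 to 52 mm) on its top. About 300 g. Origin: centre of underside, z up. At the start all four are one stack, widest at the bottom, each hiding the knob below in its hollow: lift straight up by 25 mm or more.
- press_extra_large: Steel press plate: upside-down cup, 100 mm outside, 30 mm high, wall 7, top 6 mm thick, hollow below, with a round knob (24 mm wide, 22 mm tall, at 30 to 52 mm) on its top. About 380 g. Origin: centre of underside, z up. At the start all four are one stack, widest at the bottom, each hiding the knob below in its hollow: lift straight up by 25 mm or more.
- mould_small: White ceramic terrine mould, a round open dish, bore 70 mm (the press plate of its set is 58 mm, so 6 mm play all round), outside 84 mm over the rim, 32 mm high, floor 5 mm thick; a plate seated in it stands with its top 3 mm above the rim. Loose, about 1 kg, empty. Origin: centre of the underside; z up.
- mould_medium: White ceramic terrine mould, a round open dish, bore 84 mm (the press plate of its set is 72 mm, so 6 mm play all round), outside 98 mm over the rim, 32 mm high, floor 5 mm thick; a plate seated in it stands with its top 3 mm above the rim. Loose, about 1 kg, empty. Origin: centre of the underside; z up.
- mould_large: White ceramic terrine mould, a round open dish, bore 98 mm (the press plate of its set is 86 mm, so 6 mm play all round), outside 112 mm over the rim, 32 mm high, floor 5 mm thick; a plate seated in it stands with its top 3 mm above the rim. Loose, about 1 kg, empty. Origin: centre of the underside; z up.
- mould_extra_large: White ceramic terrine mould, a round open dish, bore 112 mm (the press plate of its set is 100 mm, so 6 mm play all round), outside 126 mm over the rim, 32 mm high, floor 5 mm thick; a plate seated in it stands with its top 3 mm above the rim. Loose, about 1 kg, empty. Origin: centre of the underside; z up.
- label_roll: Bystander: roll of blank jar labels lying flat, 72 mm in diameter, 43 mm high. Origin: centre of the underside.
- timer: Bystander: round wind-up kitchen timer, 66 mm in diameter, 42 mm high. Origin: centre of the underside.

How it is judged:
By the outcome, as a careful person would: the job done as asked, in the order asked, and still so for the second after the job is handed in, with the robot touching nothing.
It also fails if it takes over 109 s, if anything falls off the work surface, if the arm or the gripper's body presses on something with over 40 N, if the wrist force passes 120 N, or if a joint passes its speed limit or range.

ROBOT

A 6-joint arm with a two-finger parallel gripper is mounted at the origin on the work surface; the furniture and walls round the work are solid. World frame = base frame: x ahead of the robot, y to its left, z up, the work surface at z = 0. Lengths are in m, angles in rad, forces in N, time in s.
With the tool pointing down it reaches from about 0.425 to 0.95 m from the base axis. Payload 3.5 kg.
Tool frame: the origin (TCP) lies on the centre line of the jaws, within the pads' length; the fingertips stand 17 mm ahead of it and the grasp point (between the pads) lies 2 mm behind it; z points along the fingers, y is the line along which they close (so a half turn about z gives the same grasp; the last joint's range is limited). The gripper opens to 85 mm and grips with 20 to 120 N. Pads are 22 mm wide; open, the fingers measure 114 mm over their backs; the gripper's body (76 mm by 85 mm) begins 54 mm behind the grasp point. The pads swing forward as they close: fully open they stand 13 mm farther back than shut.
Start: joints at [-1.286, 0.286, 1.577, -0, 1.279, -0.15], TCP at [0.284, -0.612, 0.248] pointing down, gripper open.
Joint ranges: [-2.77, 2.77], [-0.9, 2.22], [0.21, 2.48], [-1.53, 4.67], [0.24, 2.81], [-2.84, 2.84]. Speed limits (rad/s): [2.79, 2.79, 3.14, 3.14, 3.14, 3.14].

INTERFACE

Orientations are given as a unit quaternion [x, y, z, w].
In Python, from plant import ctrl gives the robot as it stands. The module is installed in compiled form; this text tells all that it offers.
- The arm moves only by the tool drive_tool, never from a script. Its argument "moves" is a list of rows, each a list of 3 entries, a list of its own where there are three numbers: the turn, a rotation vector about the tool's x, y, z in rad, then the shift along the tool's x, y, z in m, then the finger opening in m, from 0 to 0.0854. A call has 1 to 5 rows; each row shifts and turns the commanded pose from where the row before left it, along the tool's axes as they then stand; what a row does not reach is not made up. A row lasts 1/8 s, in which the tool goes at most 62.5 mm and 10.7 degrees, less where a joint would pass 70% of its speed; a pose out of reach is approached as far as the arm can. A call with a gripper value outside its range is refused whole. The fingers move at their own pace and stop on an object; "grip_force" is the grip in N (left out, the last holds). Time passes only in rows, so rows that do not move let the fingers close. It gives the time, the measured TCP pose, the force, the opening and the grip force at its end, in the units of the state.
- ctrl.get_state(): the state, without advancing time (a new reading comes with each control period).
- ctrl.read_camera(name): name is "side" or "top" or "wrist"; returns a dict with "image" (420x560x3 uint8, red, green, blue), "fx", "fy", "cx", "cy" (pixels), "dist" ([k1, k2, p1, p2, k3] as OpenCV has them; the pictures are not rectified), "R" (3x3) and "t" (3): a world point X has camera coordinates R X + t. Camera axes: x right, y down, z forward; pixel columns grow to the right and rows downward; lengths in m; the calibration is good to about 2 mm. A picture is of the moment at which its call begins. There is no depth.
- ctrl.sign_off(): hands the job in; it is judged then, once.
The state is a dict: "time": time; "qpos": joint angles; "dq": joint speeds; "joint_efforts": joint torques, N m; "eef_pos": TCP position; "tcp_rot": TCP orientation; "contact_force": force on the tool from outside, world axes, zero at the start; "wrist_torque": the same for the moment, N m; "opening": opening from 0.0 (shut) to 1.0 (fully open); "finger_force": force on a finger pad.
Only numpy, scipy, OpenCV 4.12 (cv2) and the standard library are available. Lean on these libraries where they do the work, as an engineer would, in place of code of your own. Each camera call takes 0.05 s, during which the arm holds its last target. There are 200 camera calls.

## Working session

There is one attempt and no reset: what is moved stays moved. The work goes in short steps, Python scripts to look and compute and a tool call to move; the robot and the scene stay as the last step left them, time stands still between calls to the robot, and variables do not carry over. Pictures are saved under pics/ and viewed, at most 14 in all, crops included, and the job is handed in when it is done.

Besides the shell and the picture viewer there is one more tool, called after "Request:" as name(argument=value, ...), one argument or row to a line, values as JSON. drive_tool: Moves the arm, as the interface text tells. Its arguments: {"type":"object","properties":{"moves":{"type":"array","items":{"type":"array"}},"grip_force":{"type":"number"}},"required":["moves"]}

```bash
mkdir -p pics
python3 - <<'E'
from plant import ctrl
import cv2,numpy as np
s=ctrl.get_state();print(s)
for n in("top","side"):
    c=ctrl.read_camera(n);cv2.imwrite(f"pics/{n}0.png",c["image"][:,:,::-1])
    R=np.array(c["R"]);print(n,c["fx"],c["cx"],c["cy"],c["dist"],(-R.T@c["t"]).round(3),R.round(3).tolist())
E
```

```text
{'time': 0.0, 'qpos': array([-1.28601242e+00,  2.87179859e-01,  1.57813184e+00,  2.89136173e-05,
        1.27860336e+00, -1.50002809e-01]), 'dq': array([-0.00015416,  0.00069741, -0.00099517,  0.00156285,  0.00096998,
       -0.0003349 ]), 'joint_efforts': array([ 1.78768369e-04, -4.05977941e+01, -2.92626446e+01, -1.62796832e-04,
        5.73025012e-03,  2.27073315e-06]), 'eef_pos': array([ 0.28418243, -0.61160265,  0.24696212]), 'tcp_rot': array([ 9.76463223e-01,  2.15680841e-01, -6.43868298e-05, -1.15949516e-03]), 'contact_force': array([-0.06090322,  0.80863726, -0.27065292]), 'wrist_torque': array([-0.00641859, -0.04293672, -0.00956493]), 'finger_force': 0.0, 'opening': 0.9980456753208353}
top 455.3833413806875 275.78997652196256 208.121253976133 [-0.12816672  0.          0.          0.          0.        ] [ 0.369 -0.004  1.246] [[-0.016, -1.0, -0.022], [-0.989, 0.019, -0.145], [0.145, 0.019, -0.989]]
side 521.9043309602221 272.09192734654357 208.9733623343524 [-0.10960394  0.          0.          0.          0.        ] [0.138 1.035 0.678] [[-0.939, -0.344, -0.014], [-0.15, 0.446, -0.882], [0.309, -0.827, -0.47]]
```

View pics/top0.png

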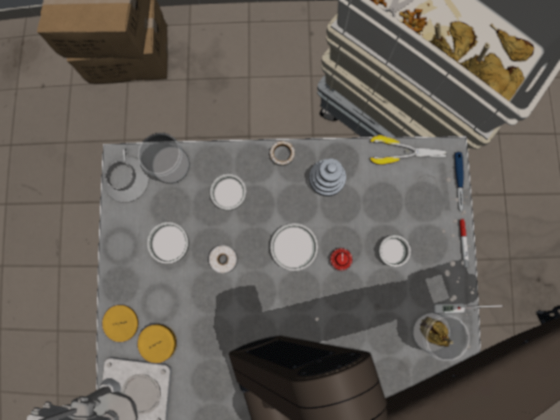

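View pics/side0.png

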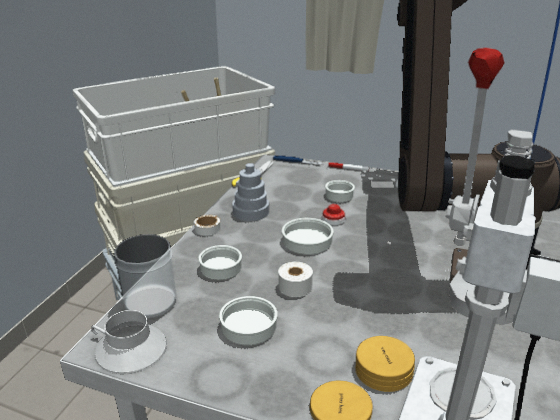

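The top view shows the stack at (328,177) and the moulds at (228,192), (168,243), (294,247) and (394,250). The label roll is at (222,259) and the timer at (341,259). The side view agrees: stack at (250,190), moulds at (220,262), (248,318), (307,235) and (340,190). Next I'll measure these.

```bash
cat > h.py <<'E'
import cv2,numpy as np
from scipy.optimize import least_squares
from scipy.spatial.transform import Rotation as Ro
from plant import ctrl
def cast(c,px,z):
    K=np.array([[c["fx"],0,c["cx"]],[0,c["fy"],c["cy"]],[0,0,1]])
    u=cv2.undistortPoints(np.array(px,float).reshape(-1,1,2),K,np.array(c["dist"])).reshape(-1,2)
    R=np.array(c["R"]);o=-R.T@np.array(c["t"])
    d=np.c_[u,np.ones(len(u))]@R
    return (o+d*((z-o[2])/d[:,2])[:,None])[:,:2],o
def circ(p,r=None):
    m=p.mean(0)
    f=lambda v:np.hypot(p[:,0]-v[0],p[:,1]-v[1])-(r or v[2])
    s=least_squares(f,[*m,.05][:2 if r else 3],loss="soft_l1",f_scale=.001)
    return s.x,np.abs(s.fun).mean()
def far(p,o):
    """points on the side away from the camera: there the rim itself is the outline"""
    m=p.mean(0);return p[(p-m)@(m-o[:2])>0]
def blobs(mask,amin):
    cs,_=cv2.findContours(mask,cv2.RETR_EXTERNAL,cv2.CHAIN_APPROX_NONE)
    return [cv2.convexHull(k).reshape(-1,2) for k in cs if cv2.contourArea(k)>amin], [k.reshape(-1,2) for k in cs if cv2.contourArea(k)>amin]
def rel(target):
    s=ctrl.get_state();R=Ro.from_quat(s["tcp_rot"])
    return R.inv().apply(np.array(target)-s["eef_pos"])
E
python3 - <<'E'
from h import *
c=ctrl.read_camera("top");im=c["image"];hsv=cv2.cvtColor(im,cv2.COLOR_RGB2HSV)
w=((hsv[...,1]<40)&(hsv[...,2]>165)).astype(np.uint8)
w=cv2.morphologyEx(w,cv2.MORPH_CLOSE,np.ones((3,3),np.uint8))
for k in blobs(w,200)[1]:
    if not(100<k[:,0].mean()<470 and 140<k[:,1].mean()<290):continue
    p,o=cast(c,k,.032);a,e=circ(p);b,e2=circ(far(p,o))
    print(k.mean(0).round(),len(k),"all",a.round(4),e.round(4),"far",b.round(4),e2.round(4))
print("knob",cast(c,[[329,167]],.142)[0],"roll/timer",cast(c,[[222,259],[341,259]],.042)[0])
cv2.imwrite("pics/z.png",cv2.resize(im[130:290,130:420][:,:,::-1],None,fx=2.7,fy=2.7,interpolation=2))
E
```

```text
[222. 259.] 72 all [0.4137 0.1643 0.0332] 0.0007 far [0.4135 0.1642 0.0333] 0.0007
[392. 252.] 71 all [ 0.4256 -0.287   0.0308] 0.0019 far [ 0.4257 -0.2846  0.0322] 0.0014
[293. 247.] 108 all [ 0.4424 -0.024   0.0506] 0.0009 far [ 0.4449 -0.0248  0.0489] 0.0006
[170. 243.] 96 all [0.4577 0.3087 0.0444] 0.0009 far [0.4577 0.309  0.0442] 0.0006
[228. 193.] 80 all [0.5912 0.1483 0.0373] 0.0013 far [0.5923 0.1477 0.0371] 0.0008
knob [[ 0.63216742 -0.11646118]] roll/timer [[ 0.41283565  0.16370403]
 [ 0.40754419 -0.15025962]]
```

View pics/z.png

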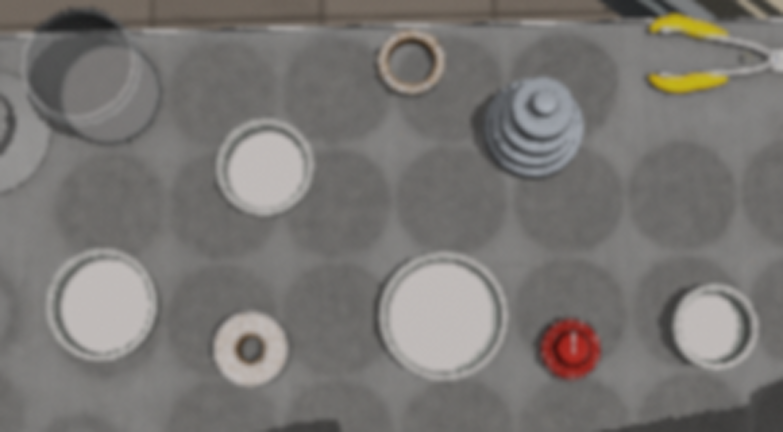

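The zoom shows the medium mould's rim at (228,192), the large at (168,243), the XL at (294,247) and the small at (394,251). The stack knob is at (331,168), and all four moulds are empty.

Run:
```python
from h import *
import json
c=ctrl.read_camera("top")
p,_=cast(c,[[331,168]],.142);print(p)
m,_=cast(c,[[394.4,250.7],[228.1,191.9],[167.8,243],[294.1,247]],.032);print(m.round(4))
s=ctrl.get_state();R=Ro.from_quat(s["tcp_rot"]).as_matrix();print(R.round(3))
print(rel([*p[0],.26]))
c=ctrl.read_camera("wrist");Rc=np.array(c["R"]);o=-Rc.T@c["t"]
print("cam in tool",(R.T@(o-s["eef_pos"])).round(4),(Rc@R).round(3).tolist(),c["fx"])
```

```text
[[ 0.62952994 -0.12134328]]
[[ 0.4267 -0.2954]
 [ 0.5946  0.1485]
 [ 0.458   0.3126]
 [ 0.4421 -0.0276]]
[[ 0.907  0.421 -0.   ]
 [ 0.421 -0.907  0.002]
 [ 0.    -0.002 -1.   ]]
[ 0.51974219 -0.29938962 -0.01200067]
cam in tool [ 0.0832  0.0002 -0.1263] [[-0.001, 1.0, 0.0], [-0.947, -0.0, -0.32], [-0.32, -0.0, 0.947]] 369.38629118200487
```

Request:
drive_tool(
  moves=[
    [[0, 0, 0], [0.052, -0.03, -0.001], 0.045],
    [[0, 0, 0], [0.052, -0.03, -0.001], 0.045],
    [[0, 0, 0], [0.052, -0.03, -0.001], 0.045],
    [[0, 0, 0], [0.052, -0.03, -0.001], 0.045],
    [[0, 0, 0], [0.052, -0.03, -0.001], 0.045],
  ],
  grip_force=60,
)

```text
time: 0.88
eef_pos: [0.4578, -0.3649, 0.2534]
tcp_rot: [0.976, 0.216, 0.0, 0.0]
contact_force: [0.4, -0.6, 0.4]
opening: 0.527
finger_force: 0.0
```

Request:
drive_tool(
  moves=[
    [[0, 0, 0], [0.052, -0.03, -0.001], 0.045],
    [[0, 0, 0], [0.052, -0.03, -0.001], 0.045],
    [[0, 0, 0], [0.052, -0.03, -0.001], 0.045],
    [[0, 0, 0], [0.052, -0.03, -0.001], 0.045],
    [[0, 0, 0], [0.052, -0.03, -0.001], 0.045],
  ],
)

```text
time: 1.5
eef_pos: [0.6305, -0.1193, 0.2584]
tcp_rot: [0.976, 0.216, 0.0, 0.0]
contact_force: [0.4, -0.5, -0.1]
opening: 0.526
finger_force: 0.0
```

Request:
drive_tool(
  moves=[
    [[0, 0, 0], [0, 0, 0], 0.045],
    [[0, 0, 0], [0, 0, 0], 0.045],
  ],
)

```text
time: 1.75
eef_pos: [0.6294, -0.1209, 0.258]
tcp_rot: [0.976, 0.216, -0.0, 0.0]
contact_force: [0.2, 0.3, -0.8]
opening: 0.525
finger_force: 0.0
```

Run:
```python
from h import *
s=ctrl.get_state();print(s["eef_pos"],s["tcp_rot"],s["opening"],s["qpos"],s["contact_force"])
for n in("wrist","side"):
    c=ctrl.read_camera(n);im=c["image"][:,:,::-1]
    cv2.imwrite(f"pics/{n}1.png",im)
```

```text
[ 0.62941578 -0.12093776  0.25795616] [ 9.76382052e-01  2.16050680e-01 -4.36289669e-04  3.56352290e-05] 0.5245819586501116 [-3.47720983e-01  2.05738930e-01  1.65552494e+00 -5.50686659e-04
  1.28102738e+00  7.87697240e-01] [ 0.20476379  0.29904128 -0.81609896]
```

View pics/wrist1.png

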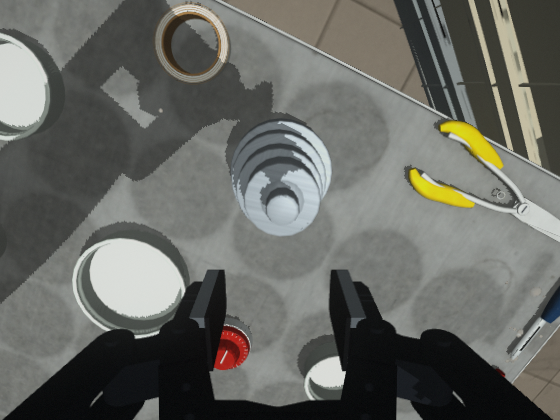

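The wrist view shows the stack below the open jaws, with the top knob at about (283,208). The jaws are centred at about column 278. I'll fit circles to refine this.

```bash
cat >> h.py <<'E'
def hough(c,X,r,win=2.0,n=3,acc=12):
    """circles of radius r (m) near world point X in view c -> world centres on the plane z=X[2]"""
    K=np.array([[c["fx"],0,c["cx"]],[0,c["fy"],c["cy"]],[0,0,1]])
    R=np.array(c["R"]);u=cv2.projectPoints(np.array([X],float),cv2.Rodrigues(R)[0],np.array(c["t"],float),K,np.array(c["dist"]))[0].ravel()
    rp=c["fx"]*r/(R@np.array(X)+c["t"])[2]
    a=np.maximum((u-win*rp).astype(int),0);b=(u+win*rp).astype(int)
    g=cv2.cvtColor(c["image"],cv2.COLOR_RGB2GRAY)[a[1]:b[1],a[0]:b[0]]
    g=cv2.resize(g,None,fx=3,fy=3,interpolation=cv2.INTER_CUBIC)
    h=cv2.HoughCircles(cv2.GaussianBlur(g,(5,5),0),cv2.HOUGH_GRADIENT_ALT if False else cv2.HOUGH_GRADIENT,1,4,param1=90,param2=acc,minRadius=int(2.7*rp),maxRadius=int(3.3*rp))
    if h is None:return u,rp,None
    h=h[0][:n];px=(h[:,:2]+.5)/3-.5+a
    return u.round(1),round(rp,1),[(q.round(1).tolist(),round(float(k)/3,1),w.round(4).tolist()) for q,k,w in zip(px,h[:,2],cast(c,px,X[2])[0])]
E
python3 - <<'E'
from h import *
c=ctrl.read_camera("wrist")
print(cast(c,[[283,208]],.142)[0])
print(hough(c,[.63,-.121,.142],.012))
print(hough(c,[.63,-.121,.120],.029))
print("XL",hough(c,[.442,-.0276,.032],.056,1.3))
print("where XL",cast(c,[[131,286]],.032)[0])
print(rel([.63,-.121,.15]))
E
```

```text
[[ 0.63389643 -0.12435169]]
(array([276.2, 210.9]), np.float64(17.3), [([280.5, 208.8], 15.8, [0.6326, -0.123]), ([279.2, 202.8], 18.1, [0.6362, -0.1204]), ([282.2, 203.8], 18.4, [0.6364, -0.1226])])
(array([276.3, 201.5]), np.float64(38.7), [([277.5, 182.5], 40.7, [0.6437, -0.1157]), ([280.5, 197.5], 37.0, [0.6342, -0.1225]), ([277.5, 188.2], 41.8, [0.6398, -0.1175])])
XL (array([127.8, 292.2]), np.float64(51.4), [([130.5, 276.5], 55.8, [0.462, -0.0246]), ([132.2, 275.2], 55.8, [0.4644, -0.0257]), ([131.2, 278.2], 54.3, [0.4604, -0.0258])])
where XL [[ 0.45096749 -0.02853339]]
[ 0.00149805 -0.0007769   0.10824011]
```

Run:
```python
from h import *
print(rel([.6335,-.1238,.175]))
```

```text
[0.00349199 0.00323284 0.08323939]
```

Request:
drive_tool(
  moves=[
    [[0, 0, 0], [0.0035, 0.003, 0.042], 0.045],
    [[0, 0, 0], [0, 0, 0.041], 0.045],
    [[0, 0, 0], [0, 0, 0], 0.045],
    [[0, 0, 0], [0, 0, 0], 0.045],
  ],
)

```text
time: 2.4
eef_pos: [0.6346, -0.1234, 0.1771]
tcp_rot: [0.977, 0.215, 0.001, 0.001]
contact_force: [1.0, 0.3, 0.8]
opening: 0.529
finger_force: 0.0
```

Run:
```python
from h import *
s=ctrl.get_state();print(s["eef_pos"])
c=ctrl.read_camera("wrist");im=c["image"][:,:,::-1]
cv2.imwrite("pics/w2.png",im)
print(hough(c,[*s["eef_pos"][:2],.142],.012))
```

```text
[ 0.63460134 -0.12338352  0.17712114]
(array([276.9, 267. ]), np.float64(24.7), [([275.2, 256.2], 22.8, [0.6395, -0.1202]), ([274.5, 272.8], 23.5, [0.6312, -0.1236]), ([275.2, 270.8], 22.3, [0.6324, -0.1235])])
```

View pics/w2.png

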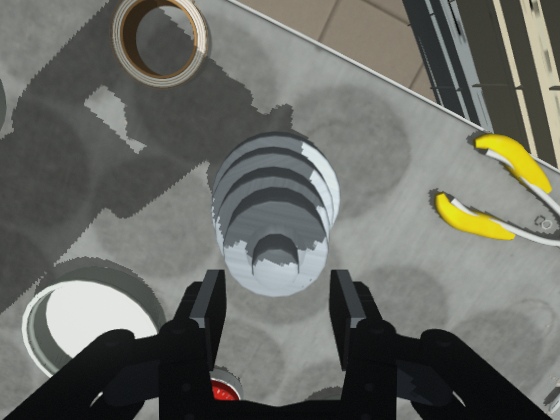

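The wrist view shows the top plate between columns 223 and 329, with its near edge at row 296. That puts its centre at column 276. The shadow blurs the knob, so I'll use the plate's edge.

Run:
```python
from h import *
s=ctrl.get_state();R=Ro.from_quat(s["tcp_rot"]).as_matrix()
c=ctrl.read_camera("wrist")
f=lambda px,z:(R.T@(np.r_[cast(c,[px],z)[0][0],z]-s["eef_pos"])).round(4)
print(f([276,296],.12)+[.029,0,0]); print("knob far",f([276,234],.142)-[.012,0,0])
print("side",f([223,246],.12),f([329,246],.12))
```

```text
[-0.0014 -0.0006  0.058 ]
knob far [ 0.0049 -0.0005  0.0361]
side [ 0.0009 -0.0294  0.058 ] [0.0008 0.0283 0.0582]
```

Request:
drive_tool(
  moves=[
    [[0, 0, 0], [-0.001, 0, 0.018], 0.045],
    [[0, 0, 0], [0, 0, 0.012], 0.045],
    [[0, 0, 0], [0, 0, 0], 0.045],
    [[0, 0, 0], [0, 0, 0], 0.045],
  ],
)

```text
time: 3.0
eef_pos: [0.6332, -0.1226, 0.1451]
tcp_rot: [0.976, 0.216, -0.0, -0.0]
contact_force: [0.4, -0.6, 0.4]
opening: 0.521
finger_force: 0.0
```

Run:
```python
from h import *
c=ctrl.read_camera("side");im=c["image"][130:230,180:310][:,:,::-1]
cv2.imwrite("pics/s2.png",cv2.resize(im,None,fx=6,fy=6,interpolation=2))
```

```text
(no output)
```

View pics/s2.png

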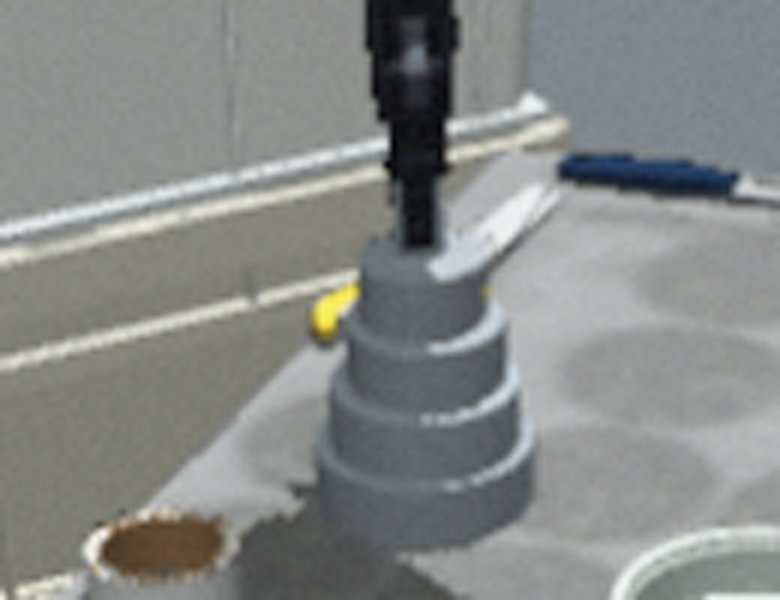

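The side view shows the near fingertip ending at about crop (420,248), just above the top plate's upper face. I'll work out its height.

Run:
```python
from h import *
s=ctrl.get_state();ty=Ro.from_quat(s["tcp_rot"]).as_matrix()[:,1]
c=ctrl.read_camera("side")
q=s["eef_pos"]-ty*.027
for z in(.120,.125,.13,.135,.14):
    p,o=cast(c,[[250,171.3]],z);print(z,(p[0]-q[:2]).round(4))
```

```text
0.12 [ 0.0111 -0.0274]
0.125 [ 0.0067 -0.017 ]
0.13 [ 0.0022 -0.0066]
0.135 [-0.0022  0.0038]
0.14 [-0.0066  0.0142]
```

Request:
drive_tool(
  moves=[
    [[0, 0, 0], [0, 0, 0.006], 0.045],
    [[0, 0, 0], [0, 0, 0], 0.02],
    [[0, 0, 0], [0, 0, 0], 0.015],
    [[0, 0, 0], [0, 0, 0], 0.015],
    [[0, 0, 0], [0, 0, 0], 0.015],
  ],
  grip_force=60,
)

```text
time: 3.72
eef_pos: [0.633, -0.1227, 0.1391]
tcp_rot: [0.976, 0.216, -0.0, -0.0]
contact_force: [-0.2, 0.5, -0.4]
opening: 0.252
finger_force: 59.0
```

Request:
drive_tool(
  moves=[
    [[0, 0, 0], [0, 0, -0.01], 0.015],
    [[0, 0, 0], [0, 0, -0.025], 0.015],
    [[0, 0, 0], [0, 0, -0.03], 0.015],
    [[0, 0, 0], [0, 0, 0], 0.015],
    [[0, 0, 0], [0, 0, 0], 0.015],
  ],
)

```text
time: 4.35
eef_pos: [0.6326, -0.1225, 0.2035]
tcp_rot: [0.976, 0.216, -0.001, -0.0]
contact_force: [-0.6, -0.2, -2.5]
opening: 0.255
finger_force: 59.0
```

Run:
```python
from h import *
s=ctrl.get_state();print(s["contact_force"],s["wrist_torque"],s["opening"])
c=ctrl.read_camera("wrist");im=c["image"][:,:,::-1];cv2.imwrite("pics/w3.png",im)
print("to look",rel([.3723,-.3207,.2]),"to mould",rel([.4267,-.2954,.2]))
```

```text
[-0.5818921  -0.2289382  -2.45184905] [-0.00274433 -0.00199165  0.02369617] 0.2550891406204122
to look [-0.3193001   0.07037327  0.00309465] to mould [-0.25930481  0.07034215  0.00297716]
```

View pics/w3.png

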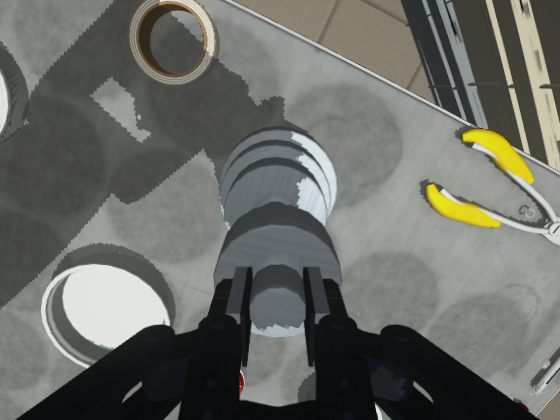

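The plate is held upright between the jaws, with its near edge at row 337. The remaining three plates stand undisturbed at about (278,180). I'll carry it to a viewpoint over the small mould.

Request:
drive_tool(
  moves=[
    [[0, 0, 0], [-0.04, 0.009, 0], 0.015],
    [[0, 0, 0], [-0.055, 0.012, 0], 0.015],
    [[0, 0, 0], [-0.055, 0.012, 0], 0.015],
    [[0, 0, 0], [-0.055, 0.012, 0], 0.015],
    [[0, 0, 0], [-0.055, 0.012, 0], 0.015],
  ],
)

```text
time: 5.03
eef_pos: [0.4192, -0.2841, 0.2026]
tcp_rot: [0.976, 0.216, -0.001, -0.001]
contact_force: [0.7, 0.2, -1.5]
opening: 0.254
finger_force: 59.0
```

Request:
drive_tool(
  moves=[
    [[0, 0, 0], [-0.04, 0.009, 0], 0.015],
    [[0, 0, 0], [-0.02, 0.004, 0], 0.015],
    [[0, 0, 0], [0, 0, 0], 0.015],
    [[0, 0, 0], [0, 0, 0], 0.015],
  ],
)

```text
time: 5.52
eef_pos: [0.3724, -0.3203, 0.2034]
tcp_rot: [0.976, 0.216, -0.0, -0.001]
contact_force: [0.4, -0.9, -2.0]
opening: 0.259
finger_force: 59.0
```

```bash
cat >> h.py <<'E'
def rim(c,X,ro):
    """mould rim/bore by white mask around X: prints fits of the outer rim outline"""
    g=c["image"].astype(int);m=((g.max(2)-g.min(2)<25)&(g.max(2)>150)).astype(np.uint8)
    return m
E
python3 - <<'E'
from h import *
s=ctrl.get_state();print(s["eef_pos"])
c=ctrl.read_camera("wrist");im=c["image"][:,:,::-1];cv2.imwrite("pics/w4.png",im)
X=[.4267,-.2954,.032]
print("outer",hough(c,X,.042,1.4));print("bore",hough(c,X,.035,1.4))
E
```

```text
[ 0.37241126 -0.32033313  0.20337487]
outer (array([277.8, 118.2]), np.float64(53.6), [([279.5, 113.2], 52.5, [0.4307, -0.295]), ([278.5, 115.2], 48.5, [0.429, -0.2949]), ([281.8, 114.8], 54.9, [0.4304, -0.2972])])
bore (array([277.8, 118.2]), np.float64(44.7), [([278.8, 115.2], 48.4, [0.4291, -0.2952]), ([278.8, 117.8], 45.9, [0.4273, -0.296]), ([279.5, 116.5], 47.3, [0.4284, -0.2961])])
```

View pics/w4.png

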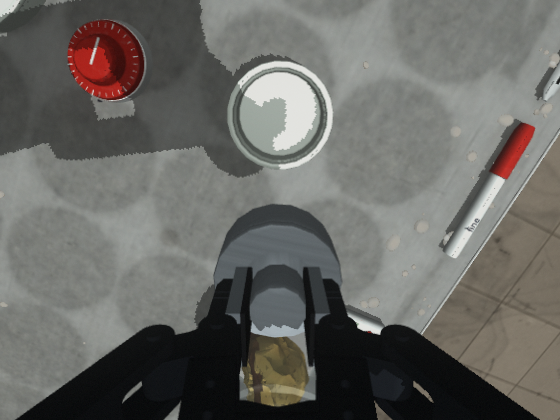

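The wrist view shows the small mould's rim centred at about (280,115), spanning columns 228 to 332. The held plate's near edge is at (278,337) and its sides are at columns 215 and 341.

```bash
cat >> h.py <<'E'
def tool(c,px,z,s):
    R=Ro.from_quat(s["tcp_rot"]).as_matrix()
    p=cast(c,px,z)[0];return ((np.c_[p,np.full(len(p),z)]-s["eef_pos"])@R).round(4)
E
python3 - <<'E'
from h import *
s=ctrl.get_state();c=ctrl.read_camera("wrist");zt=s["eef_pos"][2]-.019
print("plate near",tool(c,[[278,337]],zt,s)+[.029,0,0],"sides",tool(c,[[215,282],[341,282]],zt,s))
im=c["image"];g=cv2.cvtColor(im,cv2.COLOR_RGB2GRAY)
print("row282",g[282,205:225],g[282,332:352]);print("col",g[325:345,278])
print("mould",tool(c,[[280,115]],.032,s),"edges",tool(c,[[228,115],[332,115],[280,61],[280,169]],.032,s))
E
```

```text
plate near [[0.0003 0.0005 0.019 ]] sides [[ 0.0007 -0.0276  0.019 ]
 [ 0.0008  0.0286  0.019 ]]
row282 [132 132 131 130 129 130 130 133 129  85  93  95  96  96  65  26  22  22
  22  21] [ 19  21  25  51  79  95 101 101  99  96 108 123 125 126 127 125 124 125
 126 128]
col [ 98  99  99 168 173 172 175 175 172 172 171 172 100  72  73  70  67  69
  65  62]
mould [[0.0621 0.0023 0.1716]] edges [[ 0.0622 -0.0385  0.1716]
 [ 0.0622  0.0432  0.1715]
 [ 0.1019  0.0023  0.1716]
 [ 0.019   0.0024  0.1716]]
```

Request:
drive_tool(
  moves=[
    [[0, 0, 0], [0.045, 0.0015, 0], 0.015],
    [[0, 0, 0], [0.016, 0, 0.02], 0.015],
    [[0, 0, 0], [0, 0, 0.05], 0.015],
    [[0, 0, 0], [0, 0, 0.03], 0.015],
    [[0, 0, 0], [0, 0, 0.012], 0.015],
  ],
)

```text
time: 6.25
eef_pos: [0.4279, -0.2949, 0.09]
tcp_rot: [0.976, 0.216, -0.001, -0.002]
contact_force: [-0.4, 0.4, -2.0]
opening: 0.258
finger_force: 59.0
```

Request:
drive_tool(
  moves=[
    [[0, 0, 0], [0, 0, 0], 0.015],
    [[0, 0, 0], [0, 0, 0], 0.015],
  ],
)

```text
time: 6.5
eef_pos: [0.4294, -0.2975, 0.094]
tcp_rot: [0.976, 0.216, 0.001, 0.001]
contact_force: [0.3, -0.8, -1.5]
opening: 0.257
finger_force: 59.0
```

Run:
```python
from h import *
s=ctrl.get_state();print(s["eef_pos"],s["tcp_rot"])
c=ctrl.read_camera("wrist");cv2.imwrite("pics/w5.png",c["image"][:,:,::-1])
```

```text
[ 0.42940799 -0.29750895  0.09403642] [9.76430507e-01 2.15826021e-01 8.54187389e-04 1.36552404e-03]
```

View pics/w5.png

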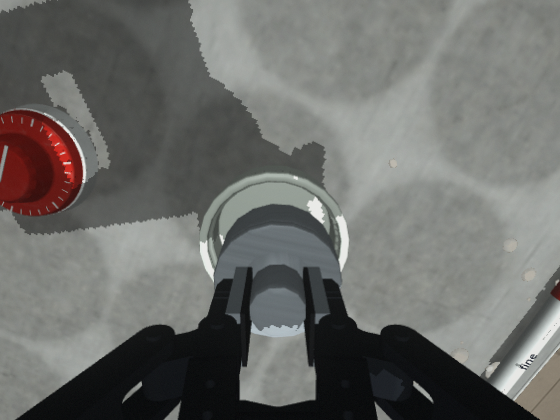

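The rim spans columns 200 to 349, with its far edge at row 174. The plate is above it, spanning 215 to 341. I'll compute the residual offset.

Run:
```python
from h import *
s=ctrl.get_state();c=ctrl.read_camera("wrist")
print(s["eef_pos"],tool(c,[[200,245],[349,245],[275,173.5]],.032,s))
```

```text
[ 0.42937956 -0.29760674  0.09416921] [[-0.0003 -0.0429  0.062 ]
 [-0.0005  0.0401  0.0623]
 [ 0.0402 -0.001   0.0622]]
```

Request:
drive_tool(
  moves=[
    [[0, 0, 0], [-0.0018, -0.0018, 0.008], 0.015],
    [[0, 0, 0], [0, 0, 0.014], 0.015],
    [[0, 0, 0], [0, 0, 0.01], 0.015],
    [[0, 0, 0], [0, 0, 0.003], 0.015],
    [[0, 0, 0], [0, 0, 0], 0.015],
  ],
)

```text
time: 7.22
eef_pos: [0.4258, -0.2957, 0.0568]
tcp_rot: [0.976, 0.216, -0.0, -0.0]
contact_force: [0.4, 0.1, -1.8]
opening: 0.256
finger_force: 59.0
```

Request:
drive_tool(
  moves=[
    [[0, 0, 0], [0, 0, 0.002], 0.015],
    [[0, 0, 0], [0, 0, 0], 0.015],
  ],
)

```text
time: 7.48
eef_pos: [0.4261, -0.2959, 0.0555]
tcp_rot: [0.976, 0.216, 0.0, 0.0]
contact_force: [0.0, -0.0, -2.2]
opening: 0.256
finger_force: 59.0
```

Request:
drive_tool(
  moves=[
    [[0, 0, 0], [0, 0, 0.0015], 0.015],
    [[0, 0, 0], [0, 0, 0], 0.015],
  ],
)

```text
time: 7.72
eef_pos: [0.4262, -0.296, 0.0541]
tcp_rot: [0.976, 0.216, 0.0, 0.0]
contact_force: [0.6, -0.7, -1.3]
opening: 0.254
finger_force: 59.2
```

Request:
drive_tool(
  moves=[
    [[0, 0, 0], [0, 0, 0.001], 0.015],
    [[0, 0, 0], [0, 0, 0], 0.015],
  ],
)

```text
time: 7.98
eef_pos: [0.4263, -0.2961, 0.054]
tcp_rot: [0.976, 0.216, -0.0, 0.0]
contact_force: [-1.4, 2.1, 5.7]
opening: 0.256
finger_force: 59.8
```

Request:
drive_tool(
  moves=[
    [[0, 0, 0], [0, 0, 0.0005], 0.015],
    [[0, 0, 0], [0, 0, 0], 0.015],
  ],
)

```text
time: 8.22
eef_pos: [0.4263, -0.2961, 0.054]
tcp_rot: [0.976, 0.216, -0.0, -0.0]
contact_force: [-2.4, 1.0, 7.3]
opening: 0.258
finger_force: 60.1
```

Request:
drive_tool(
  moves=[
    [[0, 0, 0], [0, 0, -0.0005], 0.04],
    [[0, 0, 0], [0, 0, 0], 0.045],
    [[0, 0, 0], [0, 0, -0.01], 0.045],
    [[0, 0, 0], [0, 0, -0.04], 0.045],
    [[0, 0, 0], [0.02, -0.006, -0.05], 0.045],
  ],
)

```text
time: 8.85
eef_pos: [0.4406, -0.2817, 0.1532]
tcp_rot: [0.977, 0.215, -0.001, -0.001]
contact_force: [0.7, 0.1, 0.1]
opening: 0.523
finger_force: 0.0
```

Request:
drive_tool(
  moves=[
    [[0, 0, 0], [0.055, -0.015, -0.01], 0.045],
    [[0, 0, 0], [0.055, -0.015, 0], 0.045],
    [[0, 0, 0], [0.055, -0.015, 0], 0.045],
    [[0, 0, 0], [0.055, -0.015, 0], 0.045],
    [[0, 0, 0], [0.02, -0.004, 0], 0.045],
  ],
)

```text
time: 9.48
eef_pos: [0.6341, -0.1206, 0.1634]
tcp_rot: [0.976, 0.217, 0.0, 0.0]
contact_force: [0.3, -1.3, -0.5]
opening: 0.529
finger_force: 0.0
```

Request:
drive_tool(
  moves=[
    [[0, 0, 0], [0, 0, 0], 0.045],
    [[0, 0, 0], [0, 0, 0], 0.045],
  ],
)

```text
time: 9.72
eef_pos: [0.6312, -0.1238, 0.1626]
tcp_rot: [0.977, 0.215, -0.001, -0.0]
contact_force: [0.2, 0.3, -1.0]
opening: 0.524
finger_force: 0.0
```

Run:
```python
from h import *
s=ctrl.get_state();print(s["eef_pos"])
c=ctrl.read_camera("wrist");t=ctrl.read_camera("top")
a=cv2.resize(c["image"][150:400,150:410],None,fx=2,fy=2);b=cv2.resize(t["image"][220:280,365:425],(260,260));b=np.vstack([b,np.zeros((a.shape[0]-260,260,3),np.uint8)])
cv2.imwrite("pics/w6.png",np.hstack([a,b])[:,:,::-1])
print(s["contact_force"])
```

```text
[ 0.631238   -0.12382856  0.16263686]
[ 0.21190032  0.31103126 -0.97518854]
```

View pics/w6.png

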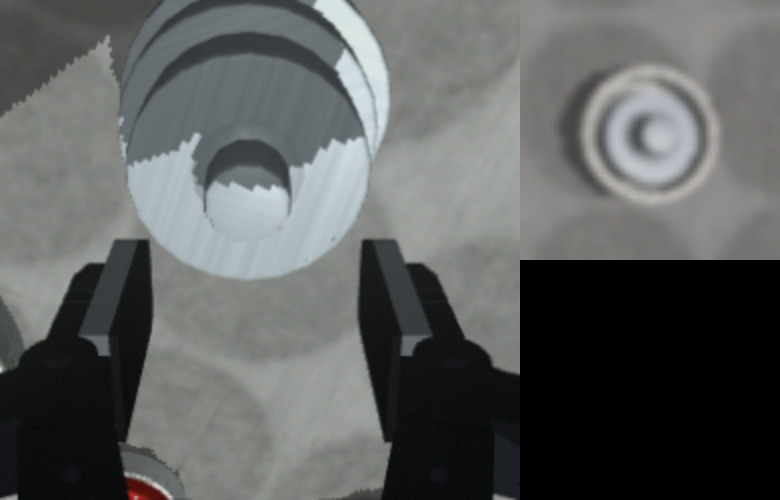

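The small plate sits centred in its mould. In the crop, the medium plate's knob top is centred at about (248,203), which is pixel (274,251). Its near edge is at pixel (274,289) and its sides are at columns 213.5 and 335.5.

Run:
```python
from h import *
s=ctrl.get_state();c=ctrl.read_camera("wrist")
print(s["eef_pos"],tool(c,[[274,289]],.09,s)+[.036,0,0],tool(c,[[213.5,237],[335.5,237]],.09,s),"knob",tool(c,[[274.2,251.5],[274.2,271]],.112,s))
print(s["eef_pos"][2]-.109)
```

```text
[ 0.63123488 -0.12405996  0.16281571] [[ 0.0014 -0.0019  0.0728]] [[-0.     -0.0371  0.0728]
 [-0.0001  0.0341  0.0728]] knob [[ 0.0009 -0.0015  0.0508]
 [-0.0106 -0.0015  0.0508]]
0.05381570500571935
```

Request:
drive_tool(
  moves=[
    [[0, 0, 0], [0.001, -0.0015, 0.025], 0.045],
    [[0, 0, 0], [0, 0, 0.022], 0.045],
    [[0, 0, 0], [0, 0, 0.006], 0.045],
    [[0, 0, 0], [0, 0, 0], 0.045],
    [[0, 0, 0], [0, 0, 0], 0.015],
  ],
)

```text
time: 10.5
eef_pos: [0.6332, -0.1213, 0.1108]
tcp_rot: [0.976, 0.216, 0.001, 0.0]
contact_force: [0.0, -0.4, 0.1]
opening: 0.327
finger_force: 0.0
```

Request:
drive_tool(
  moves=[
    [[0, 0, 0], [0, 0, 0], 0.015],
    [[0, 0, 0], [0, 0, 0], 0.015],
    [[0, 0, 0], [0, 0, 0], 0.015],
  ],
)

```text
time: 10.88
eef_pos: [0.6334, -0.1213, 0.1112]
tcp_rot: [0.976, 0.216, 0.001, 0.001]
contact_force: [0.3, 0.1, 4.1]
opening: 0.258
finger_force: 59.4
```

Request:
drive_tool(
  moves=[
    [[0, 0, 0], [0, 0, -0.015], 0.015],
    [[0, 0, 0], [0, 0, -0.03], 0.015],
    [[0, 0, 0], [0, 0, -0.04], 0.015],
    [[0, 0, 0], [0, 0, 0], 0.015],
  ],
)

```text
time: 11.38
eef_pos: [0.6345, -0.1216, 0.1993]
tcp_rot: [0.976, 0.216, 0.003, 0.002]
contact_force: [0.3, 0.3, -1.4]
opening: 0.254
finger_force: 58.9
```

Request:
drive_tool(
  moves=[
    [[0, 0, 0], [0.004, -0.05, 0], 0.015],
    [[0, 0, 0], [0.004, -0.054, 0], 0.015],
    [[0, 0, 0], [0.004, -0.054, 0], 0.015],
    [[0, 0, 0], [0.004, -0.054, 0], 0.015],
    [[0, 0, 0], [0.004, -0.05, 0], 0.015],
  ],
)

```text
time: 12.0
eef_pos: [0.5381, 0.1266, 0.1927]
tcp_rot: [0.976, 0.216, -0.002, -0.0]
contact_force: [-0.0, 0.6, -1.3]
opening: 0.255
finger_force: 59.1
```

Request:
drive_tool(
  moves=[
    [[0, 0, 0], [0, 0, 0], 0.015],
    [[0, 0, 0], [0, 0, 0], 0.015],
  ],
)

```text
time: 12.25
eef_pos: [0.5396, 0.1249, 0.1935]
tcp_rot: [0.976, 0.216, -0.001, 0.0]
contact_force: [0.2, 0.6, -2.8]
opening: 0.252
finger_force: 59.3
```

Run:
```python
from h import *
s=ctrl.get_state();print(s["eef_pos"],s["contact_force"])
c=ctrl.read_camera("wrist");cv2.imwrite("pics/w7.png",c["image"][:,:,::-1])
X=[.5946,.1485,.032]
print("outer",hough(c,X,.049,1.4));print("bore",hough(c,X,.042,1.4))
```

```text
[0.5396181  0.12494592 0.19347226] [ 0.17205014  0.5826583  -2.78750246]
outer (array([279.5, 118.7]), np.float64(64.7), [([279.5, 108.5], 63.1, [0.6014, 0.1517]), ([279.5, 110.2], 58.3, [0.6003, 0.1512]), ([279.2, 113.2], 58.2, [0.5982, 0.1505])])
bore (array([279.5, 118.7]), np.float64(55.4), [([277.8, 111.5], 60.1, [0.5988, 0.1519]), ([280.8, 111.5], 60.1, [0.5998, 0.1499]), ([279.2, 113.2], 58.3, [0.5982, 0.1505])])
```

View pics/w7.png

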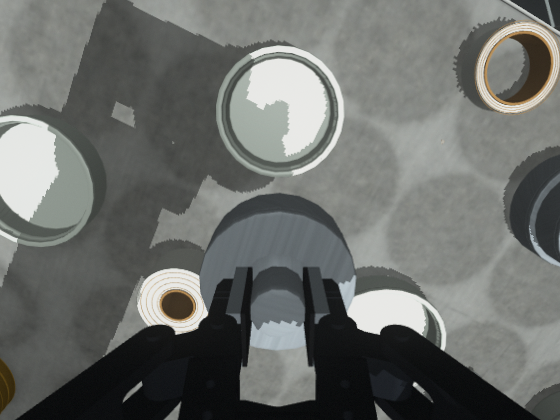

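The medium mould's rim spans columns 216 to 343 and rows 46 to 176. The held plate spans columns 200 to 356, with its near edge at row 350.

Run:
```python
from h import *
s=ctrl.get_state();c=ctrl.read_camera("wrist");z=s["eef_pos"][2]-.021
print(s["eef_pos"],"plate",tool(c,[[278,350]],z,s)+[.036,0,0],tool(c,[[200,281],[356,281]],z,s).round(4)[:,:2])
print("mould",tool(c,[[216,111],[343,111],[279.7,46],[279.7,175.5]],.032,s))
```

```text
[0.54007531 0.12440767 0.19379972] plate [[-0.0019  0.0005  0.0211]] [[ 0.0001 -0.0347]
 [ 0.0001  0.0357]]
mould [[ 0.0659 -0.0462  0.1617]
 [ 0.0659  0.0499  0.1617]
 [ 0.1114  0.0019  0.1616]
 [ 0.0158  0.0021  0.1618]]
```

Request:
drive_tool(
  moves=[
    [[0, 0, 0], [0.045, 0.0015, 0], 0.015],
    [[0, 0, 0], [0.0175, 0, 0.02], 0.015],
    [[0, 0, 0], [0, 0, 0.045], 0.015],
    [[0, 0, 0], [0, 0, 0.028], 0.015],
    [[0, 0, 0], [0, 0, 0.01], 0.015],
  ],
)

```text
time: 12.98
eef_pos: [0.5965, 0.1486, 0.0889]
tcp_rot: [0.977, 0.215, -0.002, -0.0]
contact_force: [0.1, -0.7, -0.6]
opening: 0.253
finger_force: 59.3
```

Request:
drive_tool(
  moves=[
    [[0, 0, 0], [0, 0, 0], 0.015],
    [[0, 0, 0], [0, 0, 0], 0.015],
    [[0, 0, 0], [0, 0, 0], 0.015],
    [[0, 0, 0], [0, 0, 0], 0.015],
  ],
)

```text
time: 13.48
eef_pos: [0.5982, 0.1501, 0.0929]
tcp_rot: [0.976, 0.216, 0.001, 0.0]
contact_force: [1.1, 0.5, -1.5]
opening: 0.254
finger_force: 59.3
```

Run:
```python
from h import *
s=ctrl.get_state();c=ctrl.read_camera("wrist");print(s["eef_pos"],s["tcp_rot"],rel([.5975,.1493,.09]))
cv2.imwrite("pics/w8.png",c["image"][:,:,::-1])
```

```text
[0.59816498 0.15011505 0.09289727] [9.76446972e-01 2.15755750e-01 8.66990213e-04 1.26324621e-04] [-0.00079995  0.00051242  0.00263106]
```

View pics/w8.png

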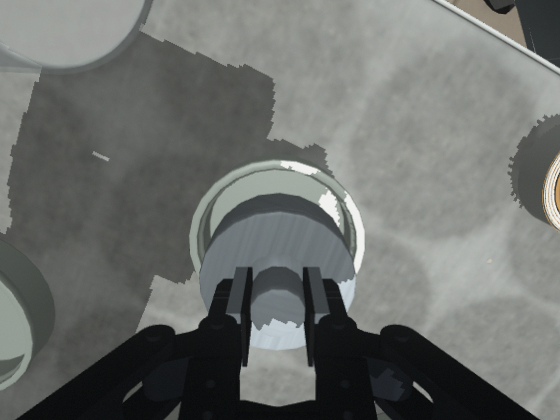

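The medium mould's rim spans columns 189 to 365 with its far edge at row 160. The plate is above it, nearly concentric.

Run:
```python
from h import *
s=ctrl.get_state();c=ctrl.read_camera("wrist")
print(s["eef_pos"],tool(c,[[189,245],[365,245],[277,159.5]],.032,s))
```

```text
[0.5980062  0.1501015  0.09263179] [[ 0.0003 -0.0487  0.0606]
 [ 0.0002  0.0486  0.0607]
 [ 0.0478  0.      0.0607]]
```

Request:
drive_tool(
  moves=[
    [[0, 0, 0], [0, -0.0005, 0.008], 0.015],
    [[0, 0, 0], [0, 0, 0.013], 0.015],
    [[0, 0, 0], [0, 0, 0.009], 0.015],
    [[0, 0, 0], [0, 0, 0.002], 0.015],
    [[0, 0, 0], [0, 0, 0], 0.015],
  ],
)

```text
time: 14.2
eef_pos: [0.5974, 0.1504, 0.0595]
tcp_rot: [0.976, 0.216, -0.0, -0.0]
contact_force: [0.3, -0.5, -2.3]
opening: 0.255
finger_force: 59.3
```

Request:
drive_tool(
  moves=[
    [[0, 0, 0], [0, 0, 0.0015], 0.015],
    [[0, 0, 0], [0, 0, 0], 0.015],
  ],
)

```text
time: 14.45
eef_pos: [0.5976, 0.1505, 0.0586]
tcp_rot: [0.976, 0.216, 0.0, 0.0]
contact_force: [0.3, -0.2, -1.7]
opening: 0.249
finger_force: 59.3
```

Request:
drive_tool(
  moves=[
    [[0, 0, 0], [0, 0, 0.001], 0.015],
    [[0, 0, 0], [0, 0, 0], 0.015],
  ],
)

```text
time: 14.7
eef_pos: [0.5974, 0.1505, 0.0573]
tcp_rot: [0.976, 0.216, -0.0, 0.0]
contact_force: [-0.5, 0.2, -2.3]
opening: 0.254
finger_force: 59.3
```

Request:
drive_tool(
  moves=[
    [[0, 0, 0], [0, 0, 0.001], 0.015],
    [[0, 0, 0], [0, 0, 0], 0.015],
  ],
)

```text
time: 14.95
eef_pos: [0.5975, 0.1505, 0.0563]
tcp_rot: [0.976, 0.216, 0.0, -0.0]
contact_force: [-0.2, -1.0, -2.3]
opening: 0.253
finger_force: 59.5
```

Request:
drive_tool(
  moves=[
    [[0, 0, 0], [0, 0, 0.001], 0.015],
    [[0, 0, 0], [0, 0, 0], 0.015],
  ],
)

```text
time: 15.2
eef_pos: [0.5975, 0.1505, 0.0562]
tcp_rot: [0.976, 0.216, -0.0, 0.0]
contact_force: [-4.0, -0.5, 5.9]
opening: 0.255
finger_force: 60.0
```

Request:
drive_tool(
  moves=[
    [[0, 0, 0], [0, 0, -0.0005], 0.04],
    [[0, 0, 0], [0, 0, 0], 0.045],
    [[0, 0, 0], [0, 0, -0.01], 0.045],
    [[0, 0, 0], [0, 0, -0.04], 0.045],
    [[0, 0, 0], [-0.0025, 0.012, -0.027], 0.045],
  ],
)

```text
time: 15.82
eef_pos: [0.6009, 0.139, 0.1352]
tcp_rot: [0.976, 0.216, 0.001, 0.0]
contact_force: [0.3, -0.2, 0.9]
opening: 0.535
finger_force: 0.0
```

Request:
drive_tool(
  moves=[
    [[0, 0, 0], [-0.016, 0.05, 0], 0.045],
    [[0, 0, 0], [-0.016, 0.05, 0], 0.045],
    [[0, 0, 0], [-0.016, 0.05, 0], 0.045],
    [[0, 0, 0], [-0.016, 0.05, 0], 0.045],
    [[0, 0, 0], [-0.016, 0.05, 0], 0.045],
  ],
)

```text
time: 16.45
eef_pos: [0.6334, -0.1237, 0.1337]
tcp_rot: [0.976, 0.216, 0.001, 0.0]
contact_force: [0.5, 0.3, 0.7]
opening: 0.528
finger_force: 0.0
```

Request:
drive_tool(
  moves=[
    [[0, 0, 0], [0, 0, 0], 0.045],
    [[0, 0, 0], [0, 0, 0], 0.045],
    [[0, 0, 0], [0, 0, 0], 0.045],
  ],
)

```text
time: 16.82
eef_pos: [0.6329, -0.1205, 0.1329]
tcp_rot: [0.976, 0.216, -0.0, -0.0]
contact_force: [0.6, 0.3, -0.4]
opening: 0.522
finger_force: 0.0
```

Run:
```python
from h import *
s=ctrl.get_state();print(s["eef_pos"])
c=ctrl.read_camera("wrist");g=cv2.cvtColor(c["image"],cv2.COLOR_RGB2GRAY)
# edges: profile along columns near centre, downward, and along rows
for col in(265,277,289):
    e=cv2.Sobel(g,cv2.CV_32F,0,1,ksize=3)[200:340,col];k=np.argsort(-abs(e))[:8];print(col,sorted([(int(i)+200,int(e[i])) for i in k]))
for row in(235,250):
    e=cv2.Sobel(g,cv2.CV_32F,1,0,ksize=3)[row,150:400];k=np.argsort(-abs(e))[:12];print(row,sorted([(int(i)+150,int(e[i])) for i in k]))
print(hough(c,[.633,-.1225,.082],.012));print(hough(c,[.633,-.1225,.06],.043,1.4))
print(cv2.projectPoints(np.array([[.633,-.1225,.082]]),cv2.Rodrigues(np.array(c["R"]))[0],np.array(c["t"]),np.array([[c["fx"],0,c["cx"]],[0,c["fy"],c["cy"]],[0,0,1]]),np.array(c["dist"]))[0])
t=ctrl.read_camera("top")
a=c["image"][150:400,150:410];a=cv2.resize(a,None,fx=1.8,fy=1.8)
b=cv2.resize(t["image"][162:222,198:258],(250,250));b=np.vstack([b,np.zeros((a.shape[0]-250,250,3),np.uint8)])
cv2.imwrite("pics/w9.png",np.hstack([a,b])[:,:,::-1])
```

```text
[ 0.6328502  -0.12054597  0.13286207]
265 [(224, -123), (225, -165), (238, 121), (239, 165), (240, 238), (241, 207), (299, -101), (300, -182)]
277 [(221, -230), (222, -191), (234, 143), (235, 166), (242, 302), (243, 265), (300, -160), (301, -185)]
289 [(224, -106), (225, -168), (238, 132), (243, 204), (244, 419), (245, 228), (299, -167), (300, -203)]
235 [(208, 245), (209, 259), (248, -201), (249, -234), (250, -148), (257, -169), (296, 306), (297, 218), (299, 164), (305, 120), (352, -244), (353, -157)]
250 [(206, 144), (207, 128), (253, -140), (254, -261), (256, 277), (257, 199), (295, -199), (296, -369), (297, -189), (298, 273), (299, 253), (347, -182)]
(array([280.5, 254.3]), np.float64(22.8), [([276.5, 242.8], 21.5, [0.6381, -0.1178]), ([276.8, 255.8], 21.4, [0.6313, -0.1211]), ([275.8, 245.2], 23.7, [0.6367, -0.1181])])
(array([280.2, 238. ]), np.float64(73.7), [([276.8, 223.5], 77.1, [0.6404, -0.1169]), ([275.5, 228.5], 72.1, [0.6373, -0.1175]), ([280.5, 221.2], 77.1, [0.6426, -0.1182])])
[[[280.52453316 254.2618794 ]]]
```

Run:
```python
from h import *
s=ctrl.get_state();c=ctrl.read_camera("wrist")
print(s["eef_pos"],tool(c,[[277,300.3]],.06,s)+[.043,0,0],tool(c,[[206.5,250],[347,250]],.06,s),"knob",tool(c,[[276.3,254]],.082,s))
```

```text
[ 0.63289653 -0.12051065  0.13284565] [[0.0004 0.     0.0728]] [[-0.0083 -0.0417  0.0729]
 [-0.0084  0.0414  0.0728]] knob [[-0.0005 -0.0004  0.0508]]
```

View pics/w9.png

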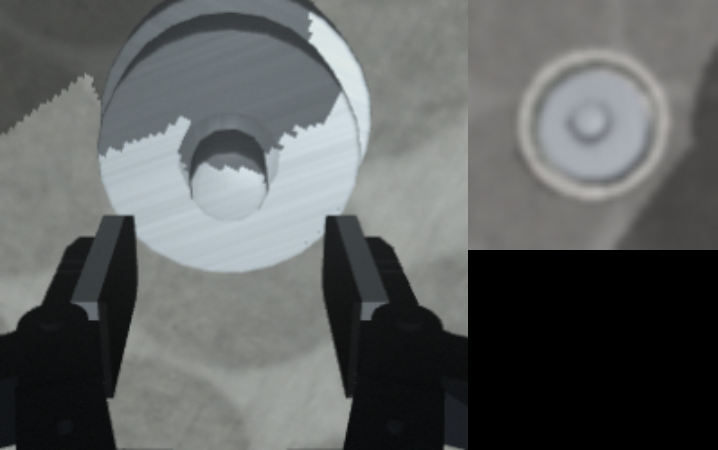

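The medium plate sits evenly in its mould. The large plate is centred under the jaws, with its near edge at row 300 and its knob at (276,254), so I'll grip it and carry it.

Request:
drive_tool(
  moves=[
    [[0, 0, 0], [0, 0, 0.025], 0.045],
    [[0, 0, 0], [0, 0, 0.021], 0.045],
    [[0, 0, 0], [0, 0, 0.006], 0.045],
    [[0, 0, 0], [0, 0, 0], 0.045],
    [[0, 0, 0], [0, 0, 0], 0.015],
  ],
)

```text
time: 17.6
eef_pos: [0.6336, -0.1221, 0.0818]
tcp_rot: [0.976, 0.216, 0.001, 0.0]
contact_force: [-0.4, 0.6, 0.1]
opening: 0.329
finger_force: 0.6
```

Request:
drive_tool(
  moves=[
    [[0, 0, 0], [0, 0, 0], 0.015],
    [[0, 0, 0], [0, 0, 0], 0.015],
    [[0, 0, 0], [0, 0, 0], 0.015],
  ],
)

```text
time: 17.98
eef_pos: [0.6338, -0.122, 0.0822]
tcp_rot: [0.976, 0.216, 0.001, 0.0]
contact_force: [-0.4, 0.6, 5.2]
opening: 0.25
finger_force: 59.3
```

Request:
drive_tool(
  moves=[
    [[0, 0, 0], [0, 0, -0.015], 0.015],
    [[0, 0, 0], [0, 0, -0.04], 0.015],
    [[0, 0, 0], [0, 0, -0.04], 0.015],
    [[0, 0, 0], [0, 0, -0.02], 0.015],
    [[0, 0, 0], [0, 0, 0], 0.015],
  ],
)

```text
time: 18.6
eef_pos: [0.6336, -0.1222, 0.1973]
tcp_rot: [0.976, 0.216, 0.001, 0.001]
contact_force: [0.5, 0.2, -3.0]
opening: 0.245
finger_force: 59.2
```

Request:
drive_tool(
  moves=[
    [[0, 0, 0], [-0.004, -0.04, 0], 0.015],
    [[0, 0, 0], [-0.004, -0.052, 0], 0.015],
    [[0, 0, 0], [-0.004, -0.052, 0], 0.015],
    [[0, 0, 0], [-0.004, -0.052, 0], 0.015],
    [[0, 0, 0], [-0.004, -0.052, 0], 0.015],
  ],
)

```text
time: 19.23
eef_pos: [0.5079, 0.0958, 0.193]
tcp_rot: [0.977, 0.215, -0.002, -0.001]
contact_force: [0.2, 1.6, -1.7]
opening: 0.253
finger_force: 59.3
```

Request:
drive_tool(
  moves=[
    [[0, 0, 0], [-0.004, -0.052, 0], 0.015],
    [[0, 0, 0], [-0.004, -0.052, 0], 0.015],
    [[0, 0, 0], [-0.004, -0.052, 0], 0.015],
    [[0, 0, 0], [-0.004, -0.045, 0], 0.015],
    [[0, 0, 0], [0, -0.017, 0], 0.015],
  ],
)

```text
time: 19.85
eef_pos: [0.4014, 0.2866, 0.1933]
tcp_rot: [0.976, 0.217, -0.002, 0.0]
contact_force: [0.6, 0.3, -3.7]
opening: 0.253
finger_force: 59.4
```

Request:
drive_tool(
  moves=[
    [[0, 0, 0], [0, 0, 0], 0.015],
    [[0, 0, 0], [0, 0, 0], 0.015],
    [[0, 0, 0], [0, 0, 0], 0.015],
  ],
)

```text
time: 20.23
eef_pos: [0.4047, 0.2846, 0.1956]
tcp_rot: [0.977, 0.215, -0.0, 0.0]
contact_force: [-0.6, 0.5, -3.0]
opening: 0.257
finger_force: 59.5
```

```bash
cat >> h.py <<'E'
def prof(g,axis,line,a,b,n=10):
    e=cv2.Sobel(g,cv2.CV_32F,1-axis,axis,ksize=3);e=e[line,a:b] if axis==0 else e[a:b,line]
    k=[i for i in range(1,len(e)-1) if abs(e[i])>=max(abs(e[i-1]),abs(e[i+1])) and abs(e[i])>90]
    return [(a+i,int(e[i])) for i in k]
def proj(c,X):
    return cv2.projectPoints(np.array(X,float),cv2.Rodrigues(np.array(c["R"]))[0],np.array(c["t"],float),np.array([[c["fx"],0,c["cx"]],[0,c["fy"],c["cy"]],[0,0,1]]),np.array(c["dist"]))[0].reshape(-1,2)
E
python3 - <<'E'
from h import *
s=ctrl.get_state();print(s["eef_pos"],s["contact_force"],s["opening"],s["qpos"])
c=ctrl.read_camera("wrist");g=cv2.cvtColor(c["image"],cv2.COLOR_RGB2GRAY)
cv2.imwrite("pics/w10.png",c["image"][:,:,::-1])
u=proj(c,[[.458,.3126,.032]])[0];print(u)
r,k=int(u[1]),int(u[0])
print("row",prof(g,0,r,k-110,k+110));print("col",prof(g,1,k,0,240))
X=[.458,.3126,.032];print("outer",hough(c,X,.056,1.4));print("bore",hough(c,X,.049,1.4))
print("plate",prof(g,1,278,330,400),prof(g,0,280,160,240),prof(g,0,280,330,400))
E
```

```text
[0.40466617 0.2845929  0.19557756] [-0.64611936  0.53316082 -2.96399146] 0.2567993726401777 [ 4.07681713e-01 -6.50809072e-02  2.06022167e+00 -3.52024870e-04
  1.14686342e+00  1.54564658e+00]
[273.01842605 118.3038284 ]
row [(199, 238), (204, -279), (209, -144), (214, 326), (287, 228), (325, -222), (330, -278), (334, 152), (338, 545), (344, -271)]
col [(32, -199), (35, 527), (41, -393), (45, -233), (49, 538), (103, -172), (169, -289), (176, -118), (192, 156)]
outer (array([273. , 118.3]), np.float64(73.4), [([274.5, 109.8], 70.3, [0.4642, 0.3142]), ([271.5, 112.2], 66.8, [0.4617, 0.3156]), ([271.2, 105.8], 71.3, [0.4658, 0.3177])])
bore (array([273. , 118.3]), np.float64(64.2), [([271.2, 112.2], 66.8, [0.4616, 0.3158]), ([271.5, 110.5], 67.5, [0.4628, 0.3161]), ([273.8, 109.8], 69.8, [0.464, 0.3147])])
plate [(331, 333), (357, -240)] [(221, -219), (233, 125)] [(333, 202), (343, 265), (346, -122), (349, 216), (370, -154), (389, 107), (390, 107), (392, 100)]
```

Run:
```python
from h import *
s=ctrl.get_state();c=ctrl.read_camera("wrist");z=s["eef_pos"][2]-.022
print(s["eef_pos"],"plate",tool(c,[[278,357.5],[370,280]],z,s)+[[.043,0,0],[0,-.043,0]])
print("mould",tool(c,[[199,112],[344,112],[271.5,33.5]],.032,s))
R=Ro.from_quat(s["tcp_rot"]).as_matrix();print("top-based",rel([.458,.3126,.032]))
```

```text
[0.40467497 0.28467214 0.1957086 ] plate [[-0.0002  0.0005  0.022 ]
 [ 0.     -0.0007  0.022 ]]
mould [[ 0.0651 -0.0596  0.1637]
 [ 0.065   0.0511  0.1637]
 [ 0.12   -0.004   0.1637]]
top-based [ 0.06013616 -0.00285215  0.16379274]
```

Request:
drive_tool(
  moves=[
    [[0, 0, 0], [0.045, -0.004, 0], 0.015],
    [[0, 0, 0], [0.017, 0, 0.02], 0.015],
    [[0, 0, 0], [0, 0, 0.045], 0.015],
    [[0, 0, 0], [0, 0, 0.028], 0.015],
    [[0, 0, 0], [0, 0, 0.01], 0.015],
  ],
)

```text
time: 20.95
eef_pos: [0.4576, 0.3143, 0.0906]
tcp_rot: [0.977, 0.215, -0.002, 0.0]
contact_force: [0.2, 0.5, -2.6]
opening: 0.254
finger_force: 59.5
```

Request:
drive_tool(
  moves=[
    [[0, 0, 0], [0, 0, 0], 0.015],
    [[0, 0, 0], [0, 0, 0], 0.015],
    [[0, 0, 0], [0, 0, 0], 0.015],
    [[0, 0, 0], [0, 0, 0], 0.015],
  ],
)

```text
time: 21.45
eef_pos: [0.4591, 0.3156, 0.0938]
tcp_rot: [0.976, 0.216, 0.001, -0.0]
contact_force: [-0.6, 0.2, -3.0]
opening: 0.254
finger_force: 59.5
```

Run:
```python
from h import *
s=ctrl.get_state();c=ctrl.read_camera("wrist");print(s["eef_pos"])
cv2.imwrite("pics/w11.png",c["image"][:,:,::-1]);g=cv2.cvtColor(c["image"],cv2.COLOR_RGB2GRAY)
print("row235",prof(g,0,235,130,240),prof(g,0,235,330,420));print("row220",prof(g,0,220,130,240),prof(g,0,220,330,420));print("col",prof(g,1,278,100,260))
R=Ro.from_quat(s["tcp_rot"])
print("expect L,R,far",proj(c,[[*(s["eef_pos"]+R.apply([a,b,0]))[:2],.032] for a,b in((0,-.056),(0,.056),(.056,0))]).round(1).tolist())
```

```text
[0.4590519  0.31557365 0.09381527]
row235 [(179, 247), (187, -291), (189, 113), (193, -107), (195, 157)] [(360, -113), (365, 191), (371, 525), (379, -323)]
row220 [(180, 250), (188, -277), (194, -101), (200, 196), (202, -227), (207, 119)] [(336, -381), (348, -112), (349, -112), (353, 304), (357, -272), (364, 199), (367, -136), (370, 534), (378, -255)]
col [(123, -204), (142, 280), (146, -92), (153, 192), (175, -374), (191, 188)]
expect L,R,far [[176.4, 244.8], [377.6, 244.7], [276.9, 143.3]]
```

Request:
drive_tool(
  moves=[
    [[0, 0, 0], [0.0005, 0.001, 0.008], 0.015],
    [[0, 0, 0], [0, 0, 0.013], 0.015],
    [[0, 0, 0], [0, 0, 0.009], 0.015],
    [[0, 0, 0], [0, 0, 0.002], 0.015],
    [[0, 0, 0], [0, 0, 0], 0.015],
  ],
)

```text
time: 22.12
eef_pos: [0.4594, 0.3146, 0.0605]
tcp_rot: [0.976, 0.216, -0.0, 0.0]
contact_force: [-0.1, 0.2, -2.4]
opening: 0.251
finger_force: 59.5
```

Request:
drive_tool(
  moves=[
    [[0, 0, 0], [0, 0, 0.0015], 0.015],
    [[0, 0, 0], [0, 0, 0], 0.015],
  ],
)

```text
time: 22.38
eef_pos: [0.4596, 0.3147, 0.0596]
tcp_rot: [0.976, 0.216, 0.0, -0.0]
contact_force: [0.8, 0.2, -2.8]
opening: 0.255
finger_force: 59.5
```

Request:
drive_tool(
  moves=[
    [[0, 0, 0], [0, 0, 0.001], 0.015],
    [[0, 0, 0], [0, 0, 0], 0.015],
  ],
)

```text
time: 22.62
eef_pos: [0.4594, 0.3146, 0.0583]
tcp_rot: [0.976, 0.216, 0.0, 0.0]
contact_force: [-0.5, 0.4, -4.3]
opening: 0.249
finger_force: 59.5
```

Request:
drive_tool(
  moves=[
    [[0, 0, 0], [0, 0, 0.001], 0.015],
    [[0, 0, 0], [0, 0, 0], 0.015],
  ],
)

```text
time: 22.88
eef_pos: [0.4594, 0.3146, 0.0573]
tcp_rot: [0.976, 0.216, -0.0, -0.0]
contact_force: [0.6, -0.5, -2.2]
opening: 0.251
finger_force: 59.6
```

Request:
drive_tool(
  moves=[
    [[0, 0, 0], [0, 0, 0.001], 0.015],
    [[0, 0, 0], [0, 0, 0], 0.015],
  ],
)

```text
time: 23.12
eef_pos: [0.4595, 0.3146, 0.0572]
tcp_rot: [0.976, 0.216, -0.0, 0.0]
contact_force: [-3.3, -2.7, 5.2]
opening: 0.251
finger_force: 60.3
```

Request:
drive_tool(
  moves=[
    [[0, 0, 0], [0, 0, -0.0005], 0.04],
    [[0, 0, 0], [0, 0, 0], 0.045],
    [[0, 0, 0], [0, 0, -0.01], 0.045],
    [[0, 0, 0], [0, 0, -0.04], 0.045],
    [[0, 0, 0], [0, 0.019, -0.03], 0.045],
  ],
)

```text
time: 23.75
eef_pos: [0.4678, 0.2981, 0.1389]
tcp_rot: [0.976, 0.217, 0.001, -0.0]
contact_force: [0.8, 0.9, 0.2]
opening: 0.528
finger_force: 0.0
```

Request:
drive_tool(
  moves=[
    [[0, 0, 0], [-0.003, 0.05, 0], 0.045],
    [[0, 0, 0], [-0.003, 0.055, 0], 0.045],
    [[0, 0, 0], [-0.003, 0.055, 0], 0.045],
    [[0, 0, 0], [-0.003, 0.055, 0], 0.045],
    [[0, 0, 0], [-0.003, 0.055, 0], 0.045],
  ],
)

```text
time: 24.38
eef_pos: [0.5685, 0.0445, 0.1378]
tcp_rot: [0.976, 0.216, 0.001, 0.0]
contact_force: [-0.1, 1.0, -0.3]
opening: 0.527
finger_force: 0.0
```

Request:
drive_tool(
  moves=[
    [[0, 0, 0], [-0.003, 0.055, 0], 0.045],
    [[0, 0, 0], [-0.003, 0.055, 0], 0.045],
    [[0, 0, 0], [-0.003, 0.05, 0], 0.045],
    [[0, 0, 0], [-0.002, 0.02, 0.034], 0.045],
    [[0, 0, 0], [0, 0, 0], 0.045],
  ],
)

```text
time: 25.0
eef_pos: [0.6318, -0.1227, 0.1002]
tcp_rot: [0.977, 0.214, -0.002, -0.001]
contact_force: [0.8, 0.0, 0.2]
opening: 0.526
finger_force: 0.0
```

Request:
drive_tool(
  moves=[
    [[0, 0, 0], [0, 0, 0], 0.045],
    [[0, 0, 0], [0, 0, 0], 0.045],
    [[0, 0, 0], [0, 0, 0], 0.045],
  ],
)

```text
time: 25.38
eef_pos: [0.6339, -0.1209, 0.1042]
tcp_rot: [0.976, 0.216, 0.001, 0.001]
contact_force: [-0.6, -0.3, 0.3]
opening: 0.528
finger_force: 0.0
```

Run:
```python
from h import *
s=ctrl.get_state();print(s["eef_pos"])
c=ctrl.read_camera("wrist");g=cv2.cvtColor(c["image"],cv2.COLOR_RGB2GRAY)
for col in(265,277,289): print(col,prof(g,1,col,180,345))
for row in(235,250,260):print(row,prof(g,0,row,150,400))
R=Ro.from_quat(s["tcp_rot"])
W=lambda a,b,z:[*(s["eef_pos"]+R.apply([a,b,0]))[:2],z]
print("expect near,L,R,knobL,knobR",proj(c,[W(-.05,0,.03),W(0,-.05,.03),W(0,.05,.03),W(0,-.012,.052),W(0,.012,.052)]).round(1).tolist())
t=ctrl.read_camera("top")
a=cv2.resize(c["image"][150:400,150:410],None,fx=1.8,fy=1.8)
b=cv2.resize(t["image"][208:278,133:203],(280,280));b=np.vstack([b,np.zeros((a.shape[0]-280,280,3),np.uint8)])
cv2.imwrite("pics/w12.png",np.hstack([a,b])[:,:,::-1])
```

```text
[ 0.63394641 -0.12093191  0.1041886 ]
265 [(226, -118), (240, 306), (309, -165)]
277 [(221, -202), (234, 171), (242, 309), (310, -136)]
289 [(223, -142), (235, 125), (243, 340), (309, -187)]
235 [(164, 229), (194, -100), (203, 256), (205, -94), (207, 164), (253, -283), (260, -149), (299, 436), (307, 102), (363, -224)]
250 [(198, 184), (257, -297), (259, 300), (295, -253), (299, -107), (302, 370), (361, -242)]
260 [(201, 120), (259, -162), (262, 123), (357, -141)]
expect near,L,R,knobL,knobR [[276.9, 309.5], [191.8, 236.3], [361.9, 236.1], [254.2, 252.2], [299.5, 252.1]]
```

Request:
drive_tool(
  moves=[
    [[0, 0, 0], [0, 0.0014, 0.025], 0.045],
    [[0, 0, 0], [0, 0, 0.02], 0.045],
    [[0, 0, 0], [0, 0, 0.006], 0.045],
    [[0, 0, 0], [0, 0, 0], 0.045],
    [[0, 0, 0], [0, 0, 0], 0.015],
  ],
)

```text
time: 26.1
eef_pos: [0.6347, -0.1232, 0.0527]
tcp_rot: [0.976, 0.216, 0.001, 0.0]
contact_force: [-0.1, 0.6, 0.1]
opening: 0.333
finger_force: 0.0
```

Request:
drive_tool(
  moves=[
    [[0, 0, 0], [0, 0, 0], 0.015],
    [[0, 0, 0], [0, 0, 0], 0.015],
    [[0, 0, 0], [0, 0, 0], 0.015],
  ],
)

```text
time: 26.48
eef_pos: [0.6348, -0.1231, 0.0531]
tcp_rot: [0.976, 0.216, 0.001, 0.0]
contact_force: [-1.3, 0.4, 5.1]
opening: 0.258
finger_force: 58.9
```

Request:
drive_tool(
  moves=[
    [[0, 0, 0], [0, 0, -0.01], 0.015],
    [[0, 0, 0], [0, 0, -0.03], 0.015],
    [[0, 0, 0], [0, 0, -0.04], 0.015],
    [[0, 0, 0], [0, 0, -0.015], 0.015],
    [[0, 0, 0], [0, 0, 0], 0.015],
  ],
)

```text
time: 27.1
eef_pos: [0.6342, -0.1231, 0.1472]
tcp_rot: [0.976, 0.216, 0.001, 0.0]
contact_force: [-0.6, -0.7, -4.3]
opening: 0.251
finger_force: 59.3
```

Run:
```python
from h import *
s=ctrl.get_state();print(s["eef_pos"],s["contact_force"],s["opening"],rel([.443,-.027,.14]))
```

```text
[ 0.63417593 -0.12309346  0.14717706] [-0.55718902 -0.66839749 -4.30252869] 0.25099630043361654 [-0.1329266  -0.16768023  0.00689631]
```

Request:
drive_tool(
  moves=[
    [[0, 0, 0], [-0.03, -0.038, 0], 0.015],
    [[0, 0, 0], [-0.034, -0.043, 0], 0.015],
    [[0, 0, 0], [-0.034, -0.043, 0], 0.015],
    [[0, 0, 0], [-0.025, -0.0305, 0], 0.015],
    [[0, 0, 0], [-0.01, -0.013, 0], 0.015],
  ],
)

```text
time: 27.72
eef_pos: [0.4388, -0.0255, 0.1436]
tcp_rot: [0.976, 0.216, -0.003, -0.002]
contact_force: [0.2, -1.6, -2.9]
opening: 0.251
finger_force: 59.6
```

Request:
drive_tool(
  moves=[
    [[0, 0, 0], [0, 0, 0.025], 0.015],
    [[0, 0, 0], [0, 0, 0.02], 0.015],
    [[0, 0, 0], [0, 0, 0.007], 0.015],
    [[0, 0, 0], [0, 0, 0], 0.015],
    [[0, 0, 0], [0, 0, 0], 0.015],
  ],
)

```text
time: 28.35
eef_pos: [0.4433, -0.0272, 0.0953]
tcp_rot: [0.976, 0.216, 0.0, 0.0]
contact_force: [-0.6, 0.4, -4.6]
opening: 0.255
finger_force: 59.7
```

Request:
drive_tool(
  moves=[
    [[0, 0, 0], [0, 0, 0], 0.015],
    [[0, 0, 0], [0, 0, 0], 0.015],
  ],
)

```text
time: 28.6
eef_pos: [0.4432, -0.0272, 0.0954]
tcp_rot: [0.976, 0.216, 0.0, 0.0]
contact_force: [-0.8, 0.4, -3.6]
opening: 0.251
finger_force: 59.7
```

Run:
```python
from h import *
s=ctrl.get_state();c=ctrl.read_camera("wrist");print(s["eef_pos"],s["tcp_rot"],s["qpos"])
cv2.imwrite("pics/w13.png",c["image"][:,:,::-1]);g=cv2.cvtColor(c["image"],cv2.COLOR_RGB2GRAY)
R=Ro.from_quat(s["tcp_rot"])
W=lambda a,b,z:[*(s["eef_pos"]+R.apply([a,b,0]))[:2],z]
print("expect rim L,R,far",proj(c,[W(0,-.063,.032),W(0,.063,.032),W(.063,0,.032)]).round(1).tolist())
z=s["eef_pos"][2]-.023
print("expect plate near,L,R",proj(c,[W(-.05,0,z),W(0,-.05,z),W(0,.05,z)]).round(1).tolist())
for r in(235,220,205):print(r,prof(g,0,r,120,240),prof(g,0,r,330,430))
for k in(265,277,290):print(k,prof(g,1,k,90,240))
print(prof(g,1,278,330,400))
```

```text
[ 0.4432269  -0.02717624  0.09538176] [9.76454743e-01 2.15721633e-01 4.88417348e-04 2.72014457e-04] [-2.90461715e-01 -3.88551435e-02  2.24265925e+00 -3.55187324e-07
  9.36670437e-01  8.45473147e-01]
expect rim L,R,far [[164.6, 243.5], [389.2, 243.4], [276.8, 128.9]]
expect plate near,L,R [[277.0, 367.2], [167.6, 279.0], [386.2, 278.9]]
235 [(166, 239), (173, -249), (177, 117)] [(375, 313), (379, -351), (382, 560), (390, -254)]
220 [(166, 277), (174, -247), (180, -101), (185, 136)] [(333, -364), (369, -121), (374, 155), (378, -124), (381, 528), (389, -304)]
205 [(169, 249), (177, -254), (184, -91), (190, 281), (194, -297), (197, 126)] [(356, -373), (360, 277), (366, -233), (371, 147), (377, 513), (386, -256)]
265 [(108, -250), (128, 287), (137, -214), (140, 264), (161, -388), (175, 181)]
277 [(111, -271), (127, 430), (132, -171), (135, -198), (138, 277), (160, -387), (174, 173)]
290 [(113, -238), (128, 522), (137, -339), (141, 96), (161, -374), (175, 176)]
[(367, -140)]
```

Request:
drive_tool(
  moves=[
    [[0, 0, 0], [0.0008, 0.0005, 0.008], 0.015],
    [[0, 0, 0], [0, 0, 0.014], 0.015],
    [[0, 0, 0], [0, 0, 0.009], 0.015],
    [[0, 0, 0], [0, 0, 0.002], 0.015],
    [[0, 0, 0], [0, 0, 0], 0.015],
  ],
)

```text
time: 29.28
eef_pos: [0.4437, -0.0272, 0.0615]
tcp_rot: [0.976, 0.216, -0.0, -0.0]
contact_force: [0.3, 0.6, -4.1]
opening: 0.249
finger_force: 59.7
```

Request:
drive_tool(
  moves=[
    [[0, 0, 0], [0, 0, 0.0015], 0.015],
    [[0, 0, 0], [0, 0, 0], 0.015],
  ],
)

```text
time: 29.52
eef_pos: [0.444, -0.0272, 0.0606]
tcp_rot: [0.976, 0.216, 0.0, 0.0]
contact_force: [-0.1, -0.0, -4.7]
opening: 0.252
finger_force: 59.7
```

Request:
drive_tool(
  moves=[
    [[0, 0, 0], [0, 0, 0.001], 0.015],
    [[0, 0, 0], [0, 0, 0], 0.015],
  ],
)

```text
time: 29.78
eef_pos: [0.4438, -0.0272, 0.0594]
tcp_rot: [0.976, 0.216, 0.0, 0.0]
contact_force: [-0.4, -0.4, -3.6]
opening: 0.254
finger_force: 59.7
```

Request:
drive_tool(
  moves=[
    [[0, 0, 0], [0, 0, 0.001], 0.015],
    [[0, 0, 0], [0, 0, 0], 0.015],
  ],
)

```text
time: 30.02
eef_pos: [0.4437, -0.0272, 0.0582]
tcp_rot: [0.976, 0.216, -0.0, -0.0]
contact_force: [-0.9, 0.3, -4.7]
opening: 0.25
finger_force: 59.7
```

Request:
drive_tool(
  moves=[
    [[0, 0, 0], [0, 0, 0.001], 0.015],
    [[0, 0, 0], [0, 0, 0], 0.015],
  ],
)

```text
time: 30.28
eef_pos: [0.4438, -0.0272, 0.0581]
tcp_rot: [0.976, 0.216, -0.0, -0.0]
contact_force: [-3.5, 0.0, 5.5]
opening: 0.251
finger_force: 60.6
```

Request:
drive_tool(
  moves=[
    [[0, 0, 0], [0, 0, -0.0005], 0.04],
    [[0, 0, 0], [0, 0, 0], 0.045],
    [[0, 0, 0], [0, 0, -0.01], 0.045],
    [[0, 0, 0], [0, 0, -0.04], 0.045],
    [[0, 0, 0], [0, 0, -0.05], 0.045],
  ],
)

```text
time: 30.9
eef_pos: [0.4431, -0.027, 0.1586]
tcp_rot: [0.976, 0.216, -0.001, -0.0]
contact_force: [1.5, 0.5, 0.2]
opening: 0.523
finger_force: 0.0
```

Request:
drive_tool(
  moves=[
    [[0, 0, 0], [0, 0.03, -0.05], 0.045],
    [[0, 0, 0], [0, 0.05, -0.02], 0.045],
    [[0, 0, 0], [0, 0.055, 0], 0.045],
    [[0, 0, 0], [0, 0.055, 0], 0.045],
    [[0, 0, 0], [0, 0.055, 0], 0.045],
  ],
)

```text
time: 31.52
eef_pos: [0.5478, -0.2512, 0.2289]
tcp_rot: [0.976, 0.216, 0.001, 0.001]
contact_force: [-0.5, -0.2, -0.4]
opening: 0.521
finger_force: 0.0
```

Request:
drive_tool(
  moves=[
    [[0, 0, 0], [-0.02, 0.05, 0], 0.045],
    [[0, 0, 0], [-0.03, 0.045, 0], 0.045],
    [[0, 0, 0], [-0.03, 0.045, 0], 0.045],
    [[0, 0, 0], [0, 0, 0], 0.045],
    [[0, 0, 0], [0, 0, 0], 0.045],
  ],
)

```text
time: 32.15
eef_pos: [0.5334, -0.4099, 0.228]
tcp_rot: [0.977, 0.215, 0.0, -0.0]
contact_force: [-0.5, -0.2, -0.5]
opening: 0.528
finger_force: 0.0
```

Run:
```python
from h import *
s=ctrl.get_state();print(s["eef_pos"],s["dq"].round(3),s["time"])
t=ctrl.read_camera("top")["image"];d=ctrl.read_camera("side")["image"]
a=cv2.resize(t[150:290,135:425],(780,377),interpolation=2)
b=cv2.resize(d[150:360,180:400],(220,210));e=np.zeros((210,780,3),np.uint8);e[:,:220]=b
b2=cv2.resize(t[215:280,258:330],(230,208),interpolation=2);e[:208,230:460]=b2
b3=cv2.resize(t[210:276,134:204],(223,210),interpolation=2);e[:,470:693]=b3
cv2.imwrite("pics/fin.png",np.vstack([a,e])[:,:,::-1])
```

```text
[ 0.53335516 -0.40985233  0.22804631] [ 0.026 -0.013  0.016 -0.001 -0.001  0.   ] 32.15
```

View pics/fin.png

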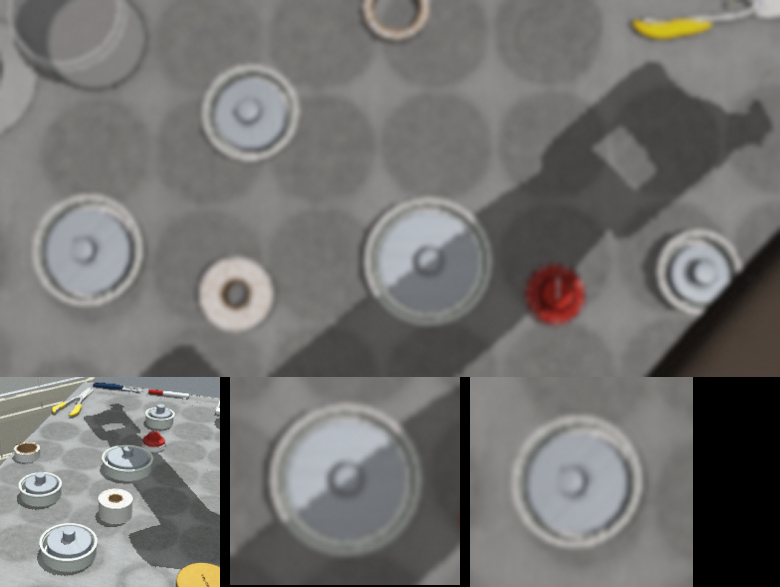

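All four plates lie flat and knob up in their own moulds. The moulds are at crop (250,112), (88,250), (428,260) and (698,271), and the gaps look even. The roll and timer have not moved, so I'm handing in.

```bash
python3 -c "
from plant import ctrl
print(ctrl.sign_off())"
```

```text
the job is handed in; nothing more can be done
None
```

The job is handed in: all four press plates sit flat and knob up in the moulds of their own size with roughly even gaps. The moulds, label roll and timer look unmoved, and it took about 32 s of the 109 s allowed.

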